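# Centre the sample cup on the balance pan

### The arm

A 6-joint arm with a two-finger parallel gripper is mounted at the origin on the work surface. World frame = base frame: x ahead of the robot, y to its left, z up, the work surface at z = 0. Lengths are in m, angles in rad, forces in N, time in s.
With the tool pointing down it reaches from about 0.35 to 1 m from the base axis. Payload 7.1 kg.
Tool frame: the origin (TCP) lies between the finger pads; the fingertips stand 22 mm ahead of it and the grasp point (between the pads) lies 3 mm ahead of it; x points along the fingers, y is the direction in which the jaws open and shut, and the axes are right-handed (so a half turn about x gives the same grasp; the last joint's range is limited). The gripper opens to 85 mm and grips with 20 to 120 N. Pads are 22 mm wide; open, the fingers measure 114 mm over their backs; the gripper's body (76 mm by 85 mm) begins 54 mm behind the grasp point. The pads swing forward as they close: fully open they stand 13 mm farther back than shut.
Start: joints at [1.317, 0.423, 1.63, -0, 1.089, -0.019], TCP at [0.145, 0.608, 0.253] pointing down, gripper open.
Joint ranges: [-3, 3], [-0.9, 2.11], [0.09, 2.58], [-1.31, 4.45], [0.11, 2.69], [-2.54, 2.54]. Speed limits (rad/s): [2.39, 2.39, 3.01, 3.14, 3.14, 3.14].

### API

Orientations are given as a rotation vector (axis times angle).
In Python, from rig import manip gives the robot as it stands. The module is installed in compiled form; this text tells all that it offers. Calls block until the motion is done:
- manip.move_to(position, orientation): joint-space move of the TCP to a pose.
- manip.servo_line(position, orientation=None, rate=0.15): straight line of the TCP; orientation=None keeps the orientation; rate is the mean speed in m/s.
- manip.set_joints(angles): joint-space move.
- manip.command_gripper(opening, f_grip=None): finger opening in m; f_grip is the grip in N (None keeps the last); returns when the fingers have stopped.
- manip.hold(seconds).
- manip.solve_ik(position, orientation): joint angles nearest the present ones, or None.
- manip.camera(name): name is "side" or "top"; returns a dict with "image" (420x560x3 uint8, red, green, blue), "fx", "fy", "cx", "cy" (pixels), "k1" (the pictures are not rectified: a ray, as slopes to the right and down, at radius r is drawn at 1 + k1 r^2 times it, then the intrinsics apply), "cam_to_world" (4x4, takes a point from camera to world coordinates). Camera axes: x right, y down, z forward; pixel columns grow to the right and rows downward; lengths in m; the calibration is good to about 2 mm. A picture is of the moment at which its call begins. There is no depth.
A pose or a line that the arm cannot do raises manip.IKError and nothing moves.
- manip.sign_off(): hands the job in, once; it reports no verdict.
Readings, each from a call of its own:
- manip.get_time(): time.
- manip.get_joint_positions(): joint angles.
- manip.get_joint_vel(): joint speeds.
- manip.get_tau(): joint torques, N m.
- manip.get_position(): TCP position.
- manip.get_ee_rot(): TCP orientation.
- manip.get_contact_force(): force on the tool from outside, world axes, zero at the start.
- manip.get_torque(): the same for the moment, N m.
- manip.get_width(): finger opening in m.
Only numpy, scipy, OpenCV 4.12 (cv2) and the standard library are available. Lean on these libraries where they do the work, as an engineer would, in place of code of your own. Each camera call takes 0.05 s, during which the arm holds its last target.

### The job

The small footed sample cup was set down off-centre on the pan of the laboratory balance. With light fingertip pushes, slide it over the pan until its foot stands wholly inside the engraved circle, upright and still. It is wobbly, so be gentle: do not grip it, lift it, topple it or push it off the pan, and leave the jar, the weight and the wooden block where they are.

Things in the scene. Friction and masses are not known exactly. Their poses are not given: they have to be found in the camera images.
- cup: Solid white footed cup with cork stopper, about 110 g (varies), 62 mm tall, round about its z (up). Origin: centre of its underside, a flat 24 mm across. Foot, its widest part: 34 mm across from 4 to 10 mm up; stem 12 mm at 22 mm up; cup 32 mm at 38 to 52 mm up; cork 25 mm. Pushed slowly at the foot it slides; pushed high it tips. Starts on the pan, 18 to 28 mm off its centre in any direction.
- pan_top (a point): Centre of the upper face of the balance's fixed round steel pan: flat, no rim, 96 mm across, 8 mm thick, upper face 62 mm above the work surface. A thin dark circle of 48 mm diameter is engraved round this centre. z is up; its yaw means nothing.
- balance: White balance housing, fixed, 200 mm (its x) by 180 mm (its y), top 46 mm above the work surface. Origin: centre of its footprint on the work surface. The pan's centre is 18 mm along its +x; a black display lies on its -x part. All of it lies below the pan.
- jar: Bystander: loose closed jar, 48 mm across, 70 mm tall, standing on the work surface beside the balance (its +y side). Origin: centre of its underside.
- weight: Bystander: loose steel knob weight, 28 mm across, 48 mm tall, standing on the work surface beside the balance (its -y side). Origin: centre of its underside.
- block: Bystander: loose wooden block 80 x 45 x 22 mm, lying on the work surface beside the balance (its -y side, farther along +x than the weight). Origin: centre of its underside.

How it is judged:
By the outcome, as a careful person would: the job done as asked, in the order asked, and still so for the second after the job is handed in, with the robot touching nothing.
It also fails if it takes over 45 s, if anything falls off the work surface, if the arm or the gripper's body presses on something with over 40 N, if the wrist force passes 120 N, or if a joint passes its speed limit or range.

## Working session

There is one attempt and no reset: what is moved stays moved. The work goes in short steps, each a Python script; the robot and the scene stay as the last script left them, time stands still between calls to the robot, and variables do not carry over. Pictures are saved under pics/ and viewed, and the job is handed in when it is done.

```bash
mkdir -p pics; python3 - <<'E'
from rig import manip
import cv2,numpy as np
for n in("side","top"):
    c=manip.camera(n); cv2.imwrite(f"pics/{n}0.png",c["image"][:,:,::-1]); np.save(f"pics/{n}0.npy",c,allow_pickle=True)
    print(n,c["fx"],c["fy"],c["cx"],c["cy"],c["k1"]);print(np.round(c["cam_to_world"],3))
print(manip.get_time(),manip.get_ee_rot(),manip.get_position(),manip.get_width())
E
```

```text
side 530.3213605653505 530.3213605653505 289.5231540665703 214.00094879431322 -0.12764351965225318
[[ 0.905 -0.292  0.31   0.248]
 [-0.425 -0.582  0.693 -0.576]
 [-0.022 -0.759 -0.651  0.644]
 [ 0.     0.     0.     1.   ]]
top 394.78825990497353 394.78825990497353 277.9147319475626 201.50110645850486 0.019442737884471376
[[-0.003 -0.983  0.186  0.395]
 [-1.     0.005  0.013  0.034]
 [-0.013 -0.186 -0.983  0.768]
 [ 0.     0.     0.     1.   ]]
0.1 [ 0.18323578  1.56312772 -0.18543455] [0.1452596  0.60739718 0.25261106] 0.08542194476836103
```

View pics/side0.png

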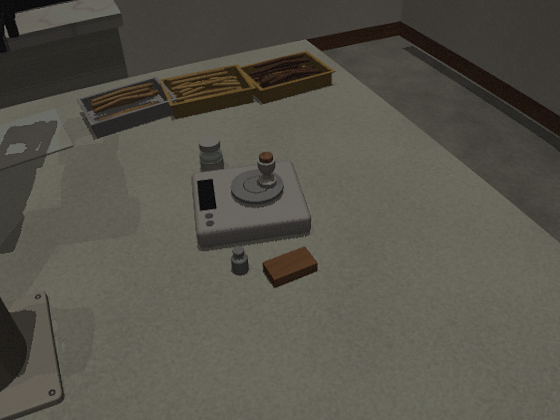

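View pics/top0.png

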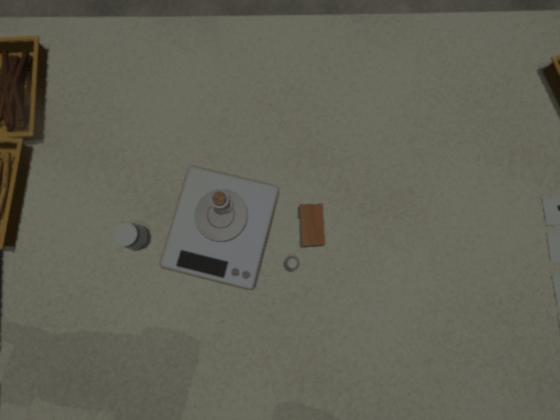

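The side view shows the cup at about (266,175) on the pan at (257,187). In the top view the cup is at about (221,203), the pan at (221,215), the jar at (132,236), the weight at (291,263) and the block at (312,225). I'll enlarge the pan region.

```bash
python3 - <<'E'
import cv2,numpy as np
a=cv2.imread("pics/side0.png")[140:215,215:300]; b=cv2.imread("pics/top0.png")[175:255,180:265]
f=lambda i:cv2.convertScaleAbs(cv2.resize(i,(400,int(400*i.shape[0]/i.shape[1])),interpolation=cv2.INTER_CUBIC),alpha=1.5)
a=f(a);b=f(b);h=min(len(a),len(b))
cv2.imwrite("pics/crop0.png",np.hstack([a[:h],b[:h]]))
E
```

```text
(no output)
```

View pics/crop0.png

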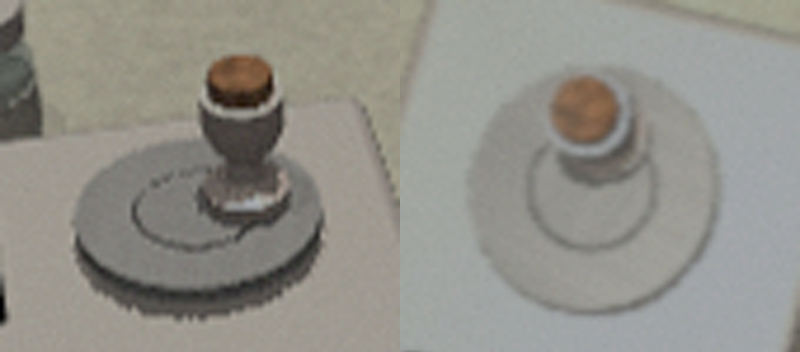

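```bash
cat > h.py <<'E'
import cv2,numpy as np
def rays(c,uv):
    uv=np.atleast_2d(np.float64(uv)); d=(uv-[c["cx"],c["cy"]])/[c["fx"],c["fy"]]
    s=d.copy()
    for _ in range(20): s=d/(1+c["k1"]*(s**2).sum(1,keepdims=True))
    T=c["cam_to_world"]; v=np.c_[s,np.ones(len(s))]@T[:3,:3].T
    return T[:3,3],v
def plane(c,uv,z):
    o,v=rays(c,uv); return o+v*((z-o[2])/v[:,2])[:,None]
def tri(c1,p1,c2,p2):
    o1,v1=rays(c1,p1);o2,v2=rays(c2,p2);a=np.c_[v1[0],-v2[0]]
    t=np.linalg.lstsq(a,o2-o1,rcond=None)[0]
    A=o1+t[0]*v1[0];B=o2+t[1]*v2[0];return (A+B)/2,np.linalg.norm(A-B)
def project(c,P):
    T=np.linalg.inv(c["cam_to_world"]);p=np.atleast_2d(P)@T[:3,:3].T+T[:3,3]
    s=p[:,:2]/p[:,2:];s=s*(1+c["k1"]*(s**2).sum(1,keepdims=True));return s*[c["fx"],c["fy"]]+[c["cx"],c["cy"]]
def cork(c,win):
    x0,y0,x1,y1=win;im=c["image"][y0:y1,x0:x1].astype(int)
    m=((im[:,:,0]-im[:,:,2])>30)&(im[:,:,0]>60)
    m=m.astype(np.uint8);n,l,st,ce=cv2.connectedComponentsWithStats(m)
    i=1+np.argmax(st[1:,4]);return ce[i]+[x0,y0],st[i],(l==i)
def circ(P): # fit circle
    A=np.c_[2*P[:,:2],np.ones(len(P))];s=np.linalg.lstsq(A,(P[:,:2]**2).sum(1),rcond=None)[0]
    return s[:2],np.sqrt(s[2]+s[0]**2+s[1]**2)
W={"side":(215,140,300,215),"top":(180,175,265,255)}
E
python3 - <<'E'
from h import *
C={n:np.load(f"pics/{n}0.npy",allow_pickle=True).item() for n in W}
for n,c in C.items():
    ce,st,m=cork(c,W[n]);print(n,"cork",ce,st,plane(c,ce,.122 if n=="side" else .124)[0])
k=[cork(C[n],W[n])[0] for n in("side","top")]
print(tri(C["side"],k[0],C["top"],k[1]))
# hand-read points on engraved circle & pan edge from crop (scale 400/85)
s=400/85
def px(n,pts): return np.array(pts)/s+[W[n][0],W[n][1]]-0.5+0.5/s
for n,r in (("top",[(127,188),(255,188),(192,250),(145,232),(238,232),(137,155)]),("side",[(133,210),(150,236),(197,249),(238,236),(165,180),(190,171)])):
    print(n,"ring",circ(plane(C[n],px(n,r),.062)))
for n,r in (("top",[(67,188),(318,188),(193,313),(120,290),(270,285),(193,64)]),("side",[(73,215),(322,215),(100,160),(140,280),(198,291),(290,260),(300,165)])):
    print(n,"pan",circ(plane(C[n],px(n,r),.062)))
print("side foot centre",plane(C["side"],px("side",[(245,193)]),.070))
E
```

```text
side cork [265.68       155.14666667] [45 12 13  7 75] [0.52615211 0.14218902 0.122     ]
top cork [219.7173913  197.16304348] [34 17 12 12 92] [0.52502442 0.13932642 0.124     ]
(array([0.52501967, 0.1393071 , 0.12409658]), np.float64(2.985382266132378e-05))
top ring (array([0.50582132, 0.14758281]), np.float64(0.0247784470790415))
side ring (array([0.50683885, 0.14705175]), np.float64(0.024291032140705063))
top pan (array([0.50585979, 0.1470379 ]), np.float64(0.04838324719152131))
side pan (array([0.50665194, 0.14791816]), np.float64(0.04907417971868257))
side foot centre [[0.52350347 0.13813953 0.07      ]]
```

Both views agree. The pan centre is at about (0.506, 0.1475), with fitted ring radii of 24.8 and 24.3 mm (true 24) and pan radii of 48.4 and 49.1 mm (true 48). The cup is at about (0.525, 0.139), and its cork triangulates to z = 0.124, as it should. That puts it about 21 mm off-centre.

I'll hold the two fingers slightly apart as a notch, lean the tool about 10° back so only the tips touch the foot, and start from the far side.

```bash
cat >> h.py <<'E'
from scipy.spatial.transform import Rotation as R
def rot(p,th,sgn):
    p=np.array([p[0],p[1],0.]);p/=np.linalg.norm(p);u=np.array([0,0,1.])
    x=-np.cos(th)*u+np.sin(th)*p; z=sgn*(np.cos(th)*p+np.sin(th)*u); y=np.cross(z,x)
    M=np.c_[x,y,z];return M,R.from_matrix(M).as_rotvec()
def tcp(tip,M,L=.022): return np.array(tip)-M[:,0]*L
CUP=np.array([.525,.139]);PAN=np.array([.5062,.1475])
P=(PAN-CUP)/np.linalg.norm(PAN-CUP)
def look(manip,tag,win=W,zoom=400):
    C={};ims=[]
    for n in("side","top"):
        c=manip.camera(n);C[n]=c;np.save(f"pics/{n}{tag}.npy",c,allow_pickle=True)
        x0,y0,x1,y1=win[n];i=c["image"][y0:y1,x0:x1,::-1]
        ims.append(cv2.convertScaleAbs(cv2.resize(i,(zoom,int(zoom*i.shape[0]/i.shape[1])),interpolation=cv2.INTER_CUBIC),alpha=1.5))
    h=min(map(len,ims));cv2.imwrite(f"pics/crop{tag}.png",np.hstack([i[:h] for i in ims]));return C
E
python3 - <<'E'
from h import *
from rig import manip
th=np.radians(10)
for s in(1,-1):
    M,rv=rot(P,th,s);tip=np.r_[CUP-P*.045,.16]
    print(s,manip.solve_ik(tcp(tip,M),rv),manip.solve_ik(tcp(np.r_[CUP-P*.045,.067],M),rv))
print(manip.get_joint_positions())
E
```

```text
1 [0.14069529 0.50935668 1.68940107 0.10494958 1.09289962 2.08080365] [0.14069529 0.64130627 1.72367713 0.11650506 0.92768455 2.05914175]
-1 [ 0.14069529  0.50935668  1.68940107  0.10494958  1.09289962 -1.060789  ] [ 0.14069529  0.64130627  1.72367713  0.11650506  0.92768455 -1.0824509 ]
[ 1.31699380e+00  4.23772893e-01  1.63063154e+00  1.23720223e-05
  1.08859994e+00 -1.90145493e-02]
```

```bash
python3 - <<'E'
from h import *
from rig import manip
M,rv=rot(P,np.radians(10),-1)
manip.command_gripper(.020,20)
manip.move_to(tcp(np.r_[CUP-P*.045,.20],M),rv)
manip.servo_line(tcp(np.r_[CUP-P*.045,.085],M),rate=.1)
print(manip.get_time(),manip.get_position(),tcp(np.r_[CUP-P*.045,.085],M),manip.get_width(),manip.get_contact_force())
C=look(manip,"1",{"side":(215,110,320,215),"top":(165,135,285,255)})
E
```

```text
4.3417 [0.5700117  0.11896592 0.10734264] [0.56948476 0.11888721 0.10666577] 0.020137033433292678 [-0.43894312 -0.18475661  0.58728376]
```

View pics/crop1.png

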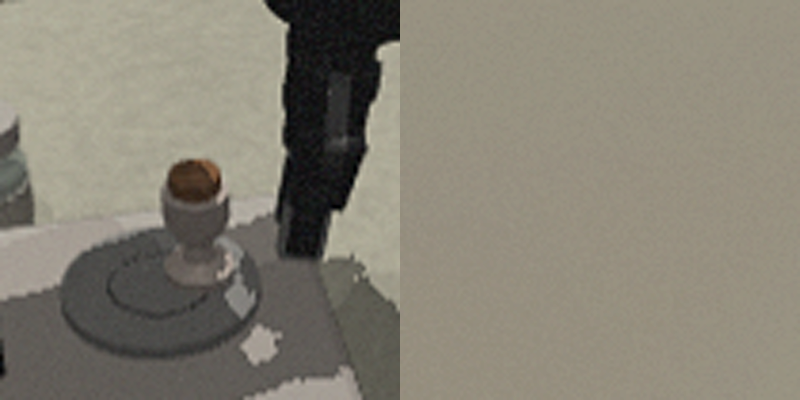

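The top view is blocked by the arm. The side view shows the finger tips at about (294,178) px, clear of the cup. I'll compare that with where the model puts the tips for different finger lengths.

```bash
python3 - <<'E'
from h import *
c=np.load("pics/side1.npy",allow_pickle=True).item()
M,rv=rot(P,np.radians(10),-1)
pos=np.array([.5700,.11897,.10734]); p3=-M[:,2]
print("y",M[:,1])
for L in(.009,.018,.022,.026,.030,.035):
    r=[]
    for y in(-.01,.01):
        for f in(-.011,.011):
            q=project(c,pos+L*M[:,0]+y*M[:,1]+f*p3)[0]; r.append(tuple(np.round((q-[215,110])*400/105,0)))
    print(L,r)
i=c["image"][140:190,270:320,::-1]
cv2.imwrite("pics/fz1.png",cv2.convertScaleAbs(cv2.resize(i,(600,600),interpolation=cv2.INTER_NEAREST),alpha=3))
E
```

```text
y [0.41197627 0.91119457 0.        ]
0.009 [(np.float64(323.0), np.float64(230.0)), (np.float64(276.0), np.float64(225.0)), (np.float64(322.0), np.float64(205.0)), (np.float64(275.0), np.float64(200.0))]
0.018 [(np.float64(320.0), np.float64(246.0)), (np.float64(273.0), np.float64(241.0)), (np.float64(318.0), np.float64(221.0)), (np.float64(272.0), np.float64(215.0))]
0.022 [(np.float64(318.0), np.float64(253.0)), (np.float64(271.0), np.float64(247.0)), (np.float64(317.0), np.float64(228.0)), (np.float64(271.0), np.float64(222.0))]
0.026 [(np.float64(317.0), np.float64(260.0)), (np.float64(270.0), np.float64(254.0)), (np.float64(316.0), np.float64(234.0)), (np.float64(270.0), np.float64(229.0))]
0.03 [(np.float64(315.0), np.float64(267.0)), (np.float64(269.0), np.float64(261.0)), (np.float64(314.0), np.float64(241.0)), (np.float64(268.0), np.float64(236.0))]
0.035 [(np.float64(314.0), np.float64(275.0)), (np.float64(267.0), np.float64(270.0)), (np.float64(313.0), np.float64(250.0)), (np.float64(267.0), np.float64(244.0))]
```

View pics/fz1.png

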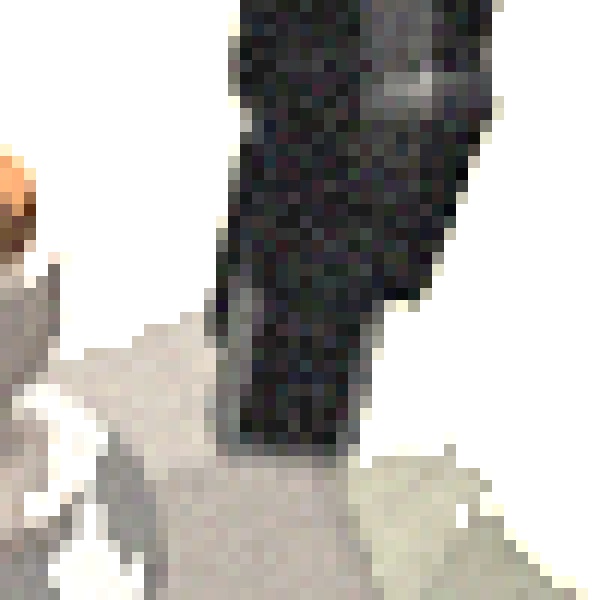

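The observed tip row fits a finger length of 22 mm. I'll lower the tips to foot height and approach to just short of contact.

```bash
cat >> h.py <<'E'
ZT=.0665
WS={"side":(215,110,320,215),"top":(165,135,285,255)}
E
python3 - <<'E'
from h import *
from rig import manip
M,rv=rot(P,np.radians(10),-1)
manip.servo_line(tcp(np.r_[CUP-P*.045,ZT],M),rate=.05)
print(manip.get_contact_force())
manip.servo_line(tcp(np.r_[CUP-P*.029,ZT],M),rate=.03)
print(manip.get_time(),manip.get_position()-tcp(np.r_[CUP-P*.029,ZT],M),manip.get_contact_force())
C=look(manip,"2",WS)
c=C["side"];i=c["image"][140:200,245:305,::-1]
cv2.imwrite("pics/fz2.png",cv2.convertScaleAbs(cv2.resize(i,(600,600),interpolation=cv2.INTER_NEAREST),alpha=2))
E
```

```text
[1.17996304 1.0187384  0.45913684]
5.6417 [1.29086415e-04 7.04223927e-05 1.18367270e-04] [ 0.42296024  0.18952364 -0.47677082]
```

View pics/fz2.png

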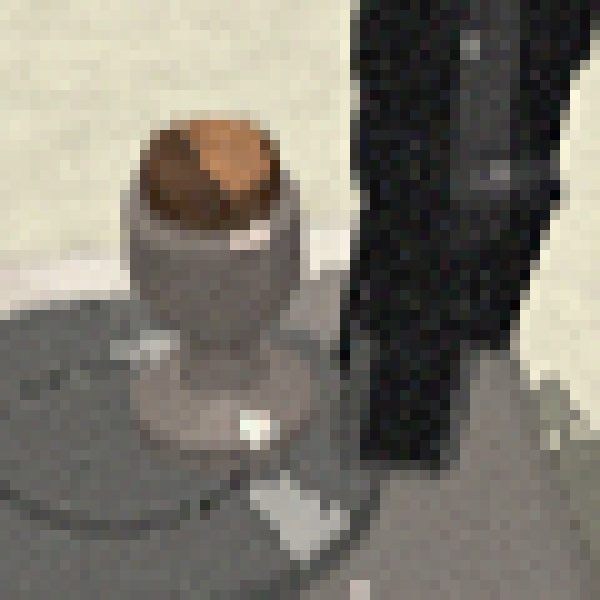

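The cup stands untouched, with its cork at about (266,157) and foot at about (267,182). The near finger tip is at about (286,186), just short of the foot. Next is a slow push that stops about 6 mm short of the goal.

```bash
python3 - <<'E'
from h import *
from rig import manip
M,rv=rot(P,np.radians(10),-1)
manip.servo_line(tcp(np.r_[PAN-P*.031,ZT],M),rate=.012)
print(manip.get_time(),manip.get_position()-tcp(np.r_[PAN-P*.031,ZT],M),manip.get_contact_force())
C=look(manip,"3",WS)
c=C["side"];i=c["image"][140:200,235:295,::-1]
cv2.imwrite("pics/fz3.png",cv2.convertScaleAbs(cv2.resize(i,(600,600),interpolation=cv2.INTER_NEAREST),alpha=2))
ce,st,m=cork(c,W["side"]);print(ce,st,plane(c,ce,.122))
E
```

```text
7.4417 [ 2.13488170e-05 -1.32522112e-05 -1.79177994e-05] [ 1.32602586 -1.09778184  1.02394869]
[258.75757576 155.93939394] [40 13  8  7 33] [[0.51442073 0.14545407 0.122     ]]
```

View pics/fz3.png

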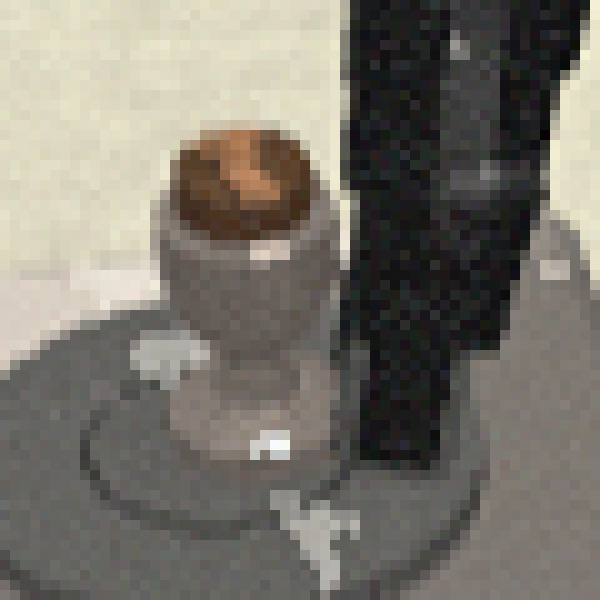

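The cup has slid upright. Its foot's left edge is now at about (252,182), the cork spans x 252–266, and the ring's left edge is at about (243,185). I'll cast these to positions.

```bash
python3 - <<'E'
from h import *
c=np.load("pics/side3.npy",allow_pickle=True).item()
s=lambda q,o:(np.array(q)/10-.5)+o
# cork top-face extents & bowl extents in fz3 (origin 235,140) / fz2 (245,140)
for t,o,q in(("before",[245,140],(212,165)),("now",[235,140],(243,175))): print(t,"cork",plane(c,s(q,np.array(o)),.122)[0])
for t,o,q in(("before",[245,140],(225,390)),("now",[235,140],(258,400))): print(t,"foot",plane(c,s(q,np.array(o)),.070)[0])
print("expected",PAN-P*.0065)
E
```

```text
before cork [0.52514783 0.13974965 0.122     ]
now cork [0.51323438 0.14240507 0.122     ]
before foot [0.52655313 0.1437234  0.07      ]
now foot [0.51454175 0.14644031 0.07      ]
expected [0.51212276 0.14482215]
```

The measured cup position is within 2–3 mm of the prediction. I'll push the remaining 6.5 mm, back off along the same line, then lift and look with both cameras.

```bash
python3 - <<'E'
from h import *
from rig import manip
M,rv=rot(P,np.radians(10),-1)
manip.servo_line(tcp(np.r_[PAN-P*.0248,ZT],M),rate=.010)
manip.hold(.2)
manip.servo_line(tcp(np.r_[PAN-P*.035,ZT],M),rate=.03)
manip.servo_line(tcp(np.r_[PAN-P*.065,ZT+.003],M),rate=.06)
manip.servo_line(tcp(np.r_[PAN-P*.065,.20],M),rate=.12)
q=manip.get_joint_positions();q[0]-=.7;manip.set_joints(q)
print(manip.get_time())
C=look(manip,"4",W)
k={}
for n,c in C.items():
    ce,st,m=cork(c,W[n]);k[n]=ce;print(n,ce,st,plane(c,ce,.123)[0])
print(tri(C["side"],k["side"],C["top"],k["top"]))
E
```

```text
12.3667
side [254.90697674 156.43023256] [34 13 13  8 86] [0.50735322 0.14574336 0.123     ]
top [215.53211009 208.30275229] [ 30  28  12  12 109] [0.50640091 0.14598658 0.123     ]
(array([0.50689047, 0.14588286, 0.12293145]), np.float64(0.0009756675362498033))
```

View pics/crop4.png

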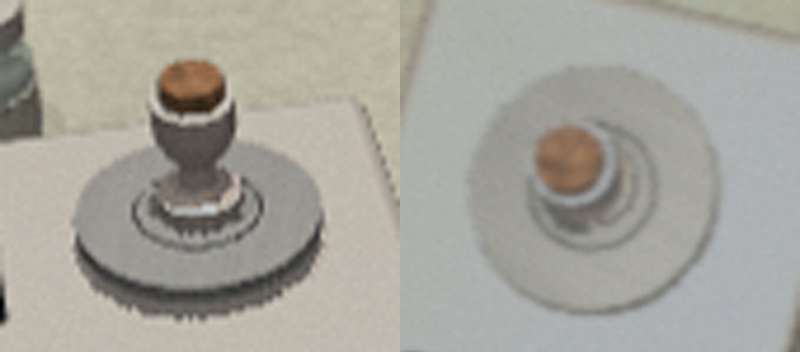

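The cup is centred. In the side crop the ring spans 133–264 and the foot 148–243. By triangulation the cup is at (0.507, 0.146), about 2 mm from the ring centre against a 7 mm margin. Before handing in I'll check stillness and the bystanders.

```bash
python3 - <<'E'
from h import *
from rig import manip
manip.hold(.5)
a=np.load("pics/top0.npy",allow_pickle=True).item()["image"];s4=np.load("pics/side4.npy",allow_pickle=True).item()["image"];s0=np.load("pics/side0.npy",allow_pickle=True).item()["image"]
C={n:manip.camera(n) for n in("side","top")}
for n in C: print(n,cork(C[n],W[n])[0])
g=lambda i:cv2.cvtColor(i,cv2.COLOR_RGB2GRAY).astype(np.float32)
for nm,ref,n,(x0,y0,x1,y1) in(("jar",a,"top",(110,215,155,255)),("weight",a,"top",(275,248,305,278)),("block",a,"top",(290,195,335,255)),("jar s",s0,"side",(190,130,228,168)),("weight s",s0,"side",(225,240,255,280)),("block s",s0,"side",(258,242,325,290))):
    print(nm,cv2.phaseCorrelate(g(ref)[y0:y1,x0:x1].copy(),g(C[n]["image"])[y0:y1,x0:x1].copy()))
print(manip.get_joint_vel().round(4) if hasattr(manip.get_joint_vel(),'round') else manip.get_joint_vel(),manip.get_time())
manip.sign_off()
E
```

```text
side [254.94117647 156.47058824]
top [215.68571429 208.26666667]
jar ((0.39721982259386834, 0.0133818613537251), 0.8993274524476793)
weight ((-0.04399532540288398, -0.054795597894328196), 0.9623558457692464)
block ((0.6098220404409211, 0.04158998815031367), 0.8976703742698386)
jar s ((-0.0328776024711388, -0.05339842694565178), 1.0155990308523177)
weight s ((-0.01743630433930221, 0.046047290880121494), 0.9609279133876165)
block s ((-0.07028366895822558, -0.08172295396084905), 0.9819904882115899)
[-0.0012 -0.0024 -0.0011 -0.0001  0.0007  0.0003] 13.0667
the job is handed in; nothing more can be done
```

The cup now stands upright and still inside the engraved circle, and the job was handed in at about 13 s. I slid it about 20 mm with slow two-fingertip pushes at its foot, with the fingers 20 mm apart and leaning back 10°. Then I backed off and moved the arm clear.

- **Position:** the last triangulation put the cork at (0.507, 0.146, 0.123). That is about 2 mm from the pan centre, against the 7 mm the foot has to spare. The two views missed each other by 1 mm there. The side view showed the foot wholly inside the ring.
- **Stillness:** a repeat picture 0.5 s later showed the cork within 0.2 px of the same place.
- **Bystanders:** the side view shows the jar, weight and block within about 0.1 px of where they started. The top view disagreed slightly, giving 0.4 px for the jar and 0.6 px for the block. I put that down to changed lighting, because the arm never went near either one.
- **Mid-push estimate:** a hand-read position partway through the push was 2–3 mm off the prediction; the final views did not show that error.

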